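Scan the slide box and hold its lid open

ROBOT

A 7-joint arm with a two-finger parallel gripper is mounted at the origin on a cart in front of the work surface, level with it; the furniture and walls round the work are solid. World frame = base frame: x ahead of the robot, y to its left, z up, the work surface at z = 0. Lengths are in m, angles in rad, forces in N, time in s.
With the tool pointing down it reaches from about 0.425 to 0.925 m from the base axis. Payload 6.8 kg.
Tool frame: the origin (TCP) lies on the centre line of the jaws, within the pads' length; the fingertips stand bot.tip_reach ahead of it and the grasp point (between the pads) lies 3 mm ahead of it (bot.tip_reach is the distance from the TCP to the fingertips, in m); z points along the fingers, y is the line along which they close (so a half turn about z gives the same grasp; the last joint's range is limited). The gripper opens to 85 mm and grips with 20 to 120 N. Pads are 22 mm wide; open, the fingers measure 114 mm over their backs; the gripper's body (76 mm by 85 mm) begins 54 mm behind the grasp point. The pads swing forward as they close: fully open they stand 13 mm farther back than shut.
Start: joints at [-1.386, 0.477, 0.022, 1.555, -0.011, 1.109, -0.083], TCP at [0.195, 0.646, 0.224] pointing down, gripper open.
Joint ranges: [-2.96, 2.96], [-0.34, 2.1], [-1.41, 1.46], [0.24, 2.44], [-1.37, 4.51], [0.17, 1.92], [-2.96, 2.96]. Speed limits (rad/s): [2.39, 2.39, 3.14, 3.14, 3.14, 3.14, 3.14].

INTERFACE

Orientations are given as a unit quaternion [w, x, y, z].
In Python, from station import bot gives the robot as it stands.
- The arm moves only by the tool jog_arm, never from a script. Its argument "deltas" is a list of rows, each a list of 7 numbers: the shift along the world's x, y, z in m, then the turn, a rotation vector about the world's x, y, z in rad, then the opening, from 0 (shut) to 1 (fully open). In form: [[x, y, z, rx, ry, rz, grip], ...]. A call has 1 to 10 rows; each row shifts and turns the commanded pose from where the row before left it; what a row does not reach is not made up. A row lasts 1/10 s, in which the tool goes at most 50 mm and 8.59 degrees, less where a joint would pass 70% of its speed; a pose out of reach is approached as far as the arm can. A call with a gripper value outside its range is refused whole. The fingers move at their own pace and stop on an object; "newtons" is the grip in N (left out, the last holds). Time passes only in rows, so rows that do not move let the fingers close. It gives the time, the measured TCP pose, the force, the opening and the grip force at its end, in the units of the state.
- bot.get_obs(): the state, without advancing time (a new reading comes with each control period).
- bot.read_camera(name): name is "side" or "top"; returns a dict with "img" (420x560x3 uint8, red, green, blue), "K" (3x3 intrinsics, pixels), "dist_coeffs" ([k1, k2, p1, p2, k3] as OpenCV has them; the pictures are not rectified), "eye" and "attitude" of the camera in the world. Camera axes: x right, y down, z forward; pixel columns grow to the right and rows downward; lengths in m; the calibration is good to about 2 mm. A picture is of the moment at which its call begins. There is no depth.
- bot.hand_in(): hands the job in; it is judged then, once.
The state is a dict: "t": time; "q": joint angles; "joint_vel": joint speeds; "joint_torque": joint torques, N m; "eef_pos": TCP position; "tool_rot": TCP orientation; "contact_force": force on the tool from outside, world axes, zero at the start; "torque": the same for the moment, N m; "gripper_width": opening from 0.0 (shut) to 1.0 (fully open); "grasp_force": force on a finger pad.
Only numpy, scipy, OpenCV 4.12 (cv2) and the standard library are available. Lean on these libraries where they do the work, as an engineer would, in place of code of your own. Each camera call takes 0.05 s, during which the arm holds its last target. There are 200 camera calls.

TASK

Book out the navy slide box: first squeeze the orange trigger of the bench barcode scanner all the way in with the fingers, then let it spring back. Then take the slide box's lid by its grey lift tab, open it to 60 degrees from closed and keep holding it there: the lid falls shut by itself, so the job finishes with the gripper still holding the tab. Leave the loose petri dish, marker and dropper bottle where they are.

Things in the scene. Friction and masses are not known exactly. Their poses are not given: they have to be found in the camera images.
- slides: Navy microscope slide box, fixed to the worktop, 104 x 172 x 40 mm (x, y, z of its frame). Origin: centre of its underside; x points to the back, where the lid's hinge is, z up. The lid takes in everything above 24 mm height and overlies the whole box. A white barcode label is on the lid's right (-y) side, towards the scanner.
- lid_axis (a point): Middle of the lid's hinge line, at (50, 0, 24) mm in the slide box's frame; the hinge line runs along the box's y axis. Axes as the box's.
- slides_lid (a joint): Angle of the slide box's lid: 0 closed, grows as the lid's front rises, 1.047 is 60 degrees, up to 1.92. The hinge has slight friction; the lid falls shut when let go below about 70 degrees.
- lift_tab: Grey lift tab that sticks out level from the middle of the lid's front edge: 46 mm long (x), 20 mm wide (y), 8 mm thick (z), turning with the lid. Origin: middle of its root on the lid's front, 99 mm before the hinge line and 8 mm above it (so 32 mm above the worktop when closed); its free end points along -x of its frame.
- tab_grip (a point): Place to hold the lift tab: 30 mm out from its root, at mid thickness, 129 mm before the hinge line and 8 mm above it in the lid's frame. 20 mm wide across y; held with the fingers closing along y it can pivot between the pads as the lid turns.
- scanner: Grey pistol-shaped barcode scanner on its side in a fixed steel cradle. Origin: underside of the 160 x 116 x 8 mm base plate, below the barrel; z up. The barrel runs along y (40 mm wide, y -48 to +67 mm, 69 mm high), its window faces +y, to the slide box. The pistol grip runs along -x from the barrel to x = -123 mm, centred at y = -22, z = 48 mm, 28 mm wide (y) and 28 mm thick (z).
- trigger_grip (a point): Place to centre the fingers for the squeeze, 64 mm before the barrel's axis, 48 mm above the worktop, axes as the scanner's: midway between the back of the grip (18 mm towards -y) and the squeezed trigger's outside (18 mm towards +y; about 29 mm when released). Fingers come from above and close along y; beside the grip it is free down to the base plate.
- trigger (a joint): The scanner's orange trigger, on the +y side of the grip, 44 mm long along x and 18 mm high, hinged about a vertical axis at its end next to the barrel (x = -34 mm, y = -4 mm in the scanner's frame): 0 released, 0.30 squeezed all the way in (the stop). Its spring returns it; full squeeze takes about 10 N at its free end.
- petri: Loose shut petri dish, 92 mm across, 15 mm high, on the left; bystander. Origin: centre of its underside.
- marker: Loose white and blue marker, 135 mm long, 17 mm thick, lying at the front left; bystander. Origin: underside of its middle.
- stain_bottle: Loose brown dropper bottle with black bulb and red collar, 33 mm across, 93 mm high, behind the scanner; bystander. Origin: centre of its underside.
Not all that is in view belongs to the job. There is more than one size of the slides; the one meant has the size given above.

How it is judged:
By the outcome, as a careful person would: the job done as asked, in the order asked, and still so for the second after the job is handed in, while the arm keeps its last pose, push and grip.
It also fails if it takes over 48 s, if anything falls off the work surface, if the arm or the gripper's body presses on something with over 40 N, if the wrist force passes 120 N, or if a joint passes its speed limit or range.

## Working session

There is one attempt and no reset: what is moved stays moved. The work goes in short steps, Python scripts to look and compute and a tool call to move; the robot and the scene stay as the last step left them, time stands still between calls to the robot, and variables do not carry over. Pictures are saved under pics/ and viewed, at most 10 in all, crops included, and the job is handed in when it is done.

Besides the shell and the picture viewer there is one more tool, called after ">>>" as name(argument=value, ...), one argument or row to a line, values as JSON. jog_arm: Moves the arm, as the interface text tells. Its arguments: {"type":"object","properties":{"deltas":{"type":"array"},"newtons":{"type":"number"}},"required":["deltas"]}

```bash
mkdir -p pics; python3 - <<'E'
from station import bot
import cv2
o=bot.get_obs()
print({k:o[k] for k in('t','eef_pos','tool_rot','gripper_width')},bot.tip_reach)
for n in('top','side'):
    c=bot.read_camera(n); cv2.imwrite(f'pics/{n}0.png',c['img'][:,:,::-1]); print(n,c['K'],c['dist_coeffs'],c['eye'],c['attitude'])
E
```

```text
{'t': 0.0, 'eef_pos': array([0.19470913, 0.64569225, 0.22270826]), 'tool_rot': array([-5.28248672e-05,  1.45885852e-01,  9.89301005e-01, -9.14791455e-04]), 'gripper_width': 0.9984477316267908} 0.022
top [[421.7091143    0.         281.73778154]
 [  0.         421.7091143  208.17131403]
 [  0.           0.           1.        ]] [-0.01544614  0.          0.          0.          0.        ] [0.45331923 0.10373134 0.92773771] [-0.04228183  0.71566505 -0.69599765  0.04028702]
side [[469.60048223   0.         286.56416474]
 [  0.         469.60048223 210.96794573]
 [  0.           0.           1.        ]] [0.04925488 0.         0.         0.         0.        ] [ 0.41862752 -0.75279709  0.82447834] [-0.40676153  0.90851814 -0.08855532  0.03602488]
```

View pics/top0.png

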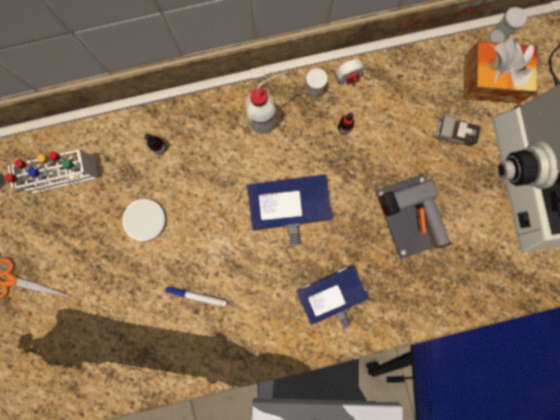

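View pics/side0.png

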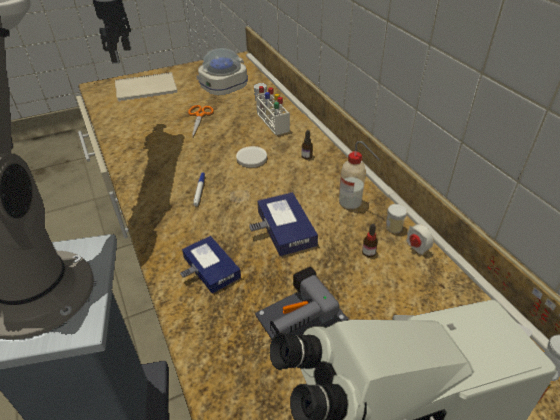

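The top view shows the large navy box at about (290,203) with its tab at (294,235). The smaller decoy box is at (333,295). The scanner is at about (415,215), with the orange trigger at (422,219).

```bash
cat > h.py <<'E'
import numpy as np, cv2
from scipy.spatial.transform import Rotation as R
def ray(c,px,z):
    p=cv2.undistortPoints(np.array(px,float).reshape(-1,1,2),c['K'],c['dist_coeffs']).reshape(-1,2)
    q=np.array(c['attitude']); M=R.from_quat(q[[1,2,3,0]]).as_matrix()
    d=np.c_[p,np.ones(len(p))]@M.T; e=np.array(c['eye'])
    return e+d*((z-e[2])/d[:,2])[:,None]
def proj(c,P):
    q=np.array(c['attitude']); M=R.from_quat(q[[1,2,3,0]]).as_matrix()
    r=cv2.Rodrigues(M.T)[0]; t=-M.T@np.array(c['eye'])
    return cv2.projectPoints(np.array(P,float).reshape(-1,1,3),r,t,c['K'],c['dist_coeffs'])[0].reshape(-1,2)
E
python3 - <<'E'
from station import bot
from h import *
c=bot.read_camera('top'); im=c['img']; cv2.imwrite('pics/t1.png',im[:,:,::-1])
hsv=cv2.cvtColor(im,cv2.COLOR_RGB2HSV)
x0,y0,x1,y1=236,165,346,255
m=cv2.inRange(hsv,(108,90,20),(130,255,255)); s=np.zeros_like(m); s[y0:y1,x0:x1]=m[y0:y1,x0:x1]
k=max(cv2.findContours(cv2.morphologyEx(s,cv2.MORPH_OPEN,np.ones((3,3))),0,2)[0],key=cv2.contourArea)
r=cv2.minAreaRect(k); b=cv2.boxPoints(r); print('box px',b.round(1).tolist()); w=ray(c,b,.04); print(w.round(4), [np.linalg.norm(w[i]-w[i-1]).round(4) for i in range(4)])
s=np.zeros_like(m); s[170:260,376:455]=cv2.inRange(hsv,(2,150,120),(14,255,255))[170:260,376:455]
k=max(cv2.findContours(s,0,2)[0],key=cv2.contourArea); print('trig',cv2.minAreaRect(k)); w=ray(c,cv2.boxPoints(cv2.minAreaRect(k)),.057);print(w.round(4))
a=cv2.resize(im[y0:y1+5,x0:x1],None,fx=4,fy=4,interpolation=2)
d=cv2.resize(im[165:260,366:456],None,fx=4,fy=4,interpolation=2)
cv2.imwrite('pics/c1.png',np.hstack([a,d])[:,:,::-1]); print(a.shape,d.shape)
E
```

```text
box px [[247.60000610351562, 185.1999969482422], [324.5, 174.5], [330.5, 217.6999969482422], [253.60000610351562, 228.39999389648438]]
[[0.6048 0.1819 0.04  ]
 [0.6325 0.0182 0.04  ]
 [0.54   0.004  0.04  ]
 [0.5129 0.1658 0.04  ]] [np.float64(0.0933), np.float64(0.166), np.float64(0.0936), np.float64(0.164)]
trig ((422.2746276855469, 220.0205078125), (24.354114532470703, 5.251072406768799), 84.80557250976562)
[[ 0.5635 -0.1771  0.057 ]
 [ 0.5648 -0.188   0.057 ]
 [ 0.5143 -0.192   0.057 ]
 [ 0.5131 -0.1811  0.057 ]]
(380, 440, 3) (380, 360, 3)
```

View pics/c1.png

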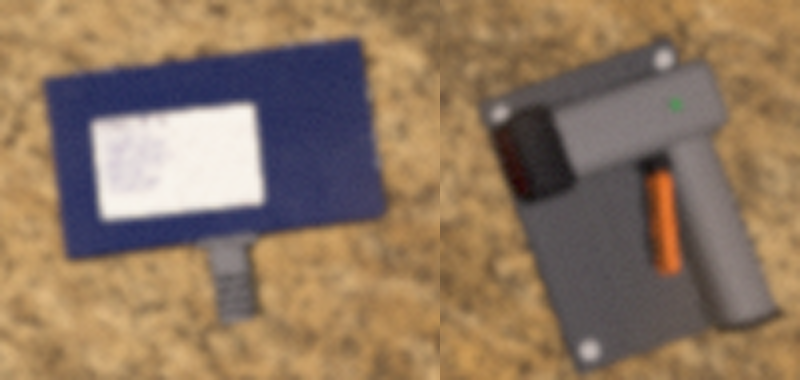

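The crop shows the box lid corners at (46,78), (359,40), (385,215) and (68,258), with the tab end at about (238,320). On the scanner, the bolts are at (500,113), (663,60) and (590,350), and the grip end centre is at about (751,317).

```bash
python3 - <<'E'
from station import bot
from h import *
np.set_printoptions(suppress=True,precision=4)
c=bot.read_camera('top')
A=lambda p:np.array(p,float)/4-.375+[236,165]
B=lambda p:(np.array(p,float)-[440,0])/4-.375+[366,165]
b=ray(c,A([[46,78],[359,40],[385,215],[68,258]]),.04)
print('box',b,[np.linalg.norm(b[i]-b[i-1]) for i in range(4)])
ctr=b.mean(0)[:2]; uy=(b[0]-b[1]+b[3]-b[2])[:2]; ux=(b[0]-b[3]+b[1]-b[2])[:2]
ya=np.arctan2(-uy[0],uy[1]);yb=np.arctan2(ux[1],ux[0]);print('ctr',ctr,'yaw',ya,yb)
tip=ray(c,A([[238,321]]),.036)[0,:2]
yaw=(ya*2+yb)/3
U=np.array([np.cos(yaw),np.sin(yaw)]);V=np.array([-U[1],U[0]])
# lid x extents: -49..+52? centre
print('tip in box frame',(tip-ctr)@U,(tip-ctr)@V)
bo=ray(c,B([[500,113],[663,60],[590,350]]),.01); print('bolts',bo)
d=bo[0]-bo[2];e=bo[0]-bo[1];y1=np.arctan2(d[1],d[0]);y2=np.arctan2(-e[0],e[1]);print('yaws',y1,y2,np.linalg.norm(d),np.linalg.norm(e))
y=(y1*1.5+y2)/2.5
U=np.array([np.cos(y),np.sin(y)]);V=np.array([-U[1],U[0]])
ge=ray(c,B([[751,319]]),.055)[0,:2]; o=ge+123*.001*U+.022*V
print('yaw',y,'org from grip',o,'trig_grip',o-.064*U-.022*V)
# trigger pts (top z .057) in scanner frame
t=ray(c,B([[660,165],[670,272]]),.057)[:,:2];print('trig in fr',(t-o)@np.c_[U,V])
cv=ray(c,B([[500,140],[722,100]]),.045)[:,:2];print('barrel ends',(cv-o)@np.c_[U,V])
q=proj(c,[*[list(o-.064*U+(-.022+s)*V)+[.062] for s in(-.014,.014)]]);print('grip edges px crop',(q-[366,165]+.375)*4+[440,0])
E
```

```text
box [[0.6071 0.183  0.04  ]
 [0.6323 0.0164 0.04  ]
 [0.5387 0.0012 0.04  ]
 [0.5113 0.1678 0.04  ]] [np.float64(0.09695631163972605), np.float64(0.16851443359539384), np.float64(0.09483504038830903), np.float64(0.16887304825963578)]
ctr [0.5724 0.0921] yaw 0.15664080613413617 0.15926857752951426
tip in box frame -0.0926728999038711 -0.00020974009799898697
bolts [[ 0.6009 -0.1089  0.01  ]
 [ 0.6331 -0.1991  0.01  ]
 [ 0.4724 -0.1578  0.01  ]]
yaws 0.3637859001999819 0.34252092816101004 0.13750495474909316 0.09581592399867599
yaw 0.3552799113843932 org from grip [ 0.5973 -0.165 ] trig_grip [ 0.545  -0.2079]
trig in fr [[-0.0329 -0.0053]
 [-0.0867  0.0097]]
barrel ends [[ 0.0069  0.066 ]
 [-0.0109 -0.0532]]
grip edges px crop [[739.9777 201.3924]
 [689.5422 218.7721]]
```

>>> jog_arm(
  deltas=[
    [0.03,-0.03,0,0,0,-0.1,1],
    [0.03,-0.03,0,0,0,-0.1,1],
    [0.03,-0.03,0,0,0,-0.1,1],
    [0.03,-0.03,0,0,0,-0.1,1],
    [0.03,-0.03,0,0,0,-0.1,1],
    [0.03,-0.03,0,0,0,-0.1,1],
    [0.03,-0.03,0,0,0,-0.1,1],
    [0.03,-0.03,0,0,0,-0.1,1],
    [0.03,-0.03,0,0,0,-0.1,1],
    [0.03,-0.03,0,0,0,-0.1,1],
  ],
  newtons=50,
)

```text
t: 1.2
eef_pos: [0.4957, 0.3449, 0.2237]
tool_rot: [-0.0, 0.604, 0.797, 0.0]
contact_force: [-0.2, 0.8, 0.2]
gripper_width: 0.998
grasp_force: 0.0
```

>>> jog_arm(
  deltas=[
    [0.003,-0.03,0,0,0,-0.08,1],
    [0.003,-0.03,0,0,0,-0.08,1],
    [0.003,-0.03,0,0,0,-0.08,1],
    [0.003,-0.03,0,0,0,-0.08,1],
    [0.003,-0.03,0,0,0,-0.08,1],
    [0.003,-0.03,0,0,0,-0.08,1],
    [0.003,-0.03,0,0,0,-0.08,1],
    [0.003,-0.03,0,0,0,-0.08,1],
    [0.003,-0.03,0,0,0,-0.08,1],
    [0.003,-0.03,0,0,0,-0.08,1],
  ],
)

```text
t: 2.2
eef_pos: [0.5248, 0.0438, 0.2238]
tool_rot: [0.0, 0.867, 0.498, 0.0]
contact_force: [-0.2, -0.9, -0.2]
gripper_width: 1.0
grasp_force: 0.0
```

>>> jog_arm(
  deltas=[
    [0.003,-0.03,0,0,0,-0.08,1],
    [0.003,-0.03,0,0,0,-0.08,1],
    [0.003,-0.03,0,0,0,-0.08,1],
    [0.003,-0.03,0,0,0,-0.08,1],
    [0.003,-0.03,0,0,0,-0.08,1],
    [0.003,-0.03,0,0,0,-0.08,1],
    [0.003,-0.03,0,0,0,-0.08,1],
    [0.002,-0.02,0,0,0,-0.08,1],
    [0.002,-0.02,0,0,0,-0.05,1],
    [0,0,0,0,0,0,1],
  ],
)

```text
t: 3.2
eef_pos: [0.5491, -0.2073, 0.2239]
tool_rot: [0.001, 0.985, 0.175, -0.0]
contact_force: [-0.2, -0.5, -0.3]
gripper_width: 1.0
grasp_force: 0.0
```

>>> jog_arm(
  deltas=[
    [-0.004,-0.001,-0.02,0,0,0,1],
    [0,0,-0.025,0,0,0,1],
    [0,0,-0.025,0,0,0,1],
    [0,0,-0.025,0,0,0,1],
    [0,0,-0.025,0,0,0,1],
    [0,0,-0.02,0,0,0,1],
    [0,0,-0.02,0,0,0,1],
    [0,0,-0.012,0,0,0,1],
    [0,0,0,0,0,0,1],
  ],
)

```text
t: 4.1
eef_pos: [0.5449, -0.2036, 0.0503]
tool_rot: [-0.001, 0.984, 0.179, -0.001]
contact_force: [0.2, 0.6, -0.6]
gripper_width: 0.998
grasp_force: 0.0
```

```bash
python3 - <<'E'
from station import bot
from h import *
a=[]
for n,(x,y) in(('top',(366,165)),('side',(240,260))):
    c=bot.read_camera(n); a.append(cv2.resize(c['img'][y:y+100,x:x+100],None,fx=4,fy=4,interpolation=2))
cv2.imwrite('pics/c2.png',np.hstack(a)[:,:,::-1])
E
```

```text
(no output)
```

View pics/c2.png

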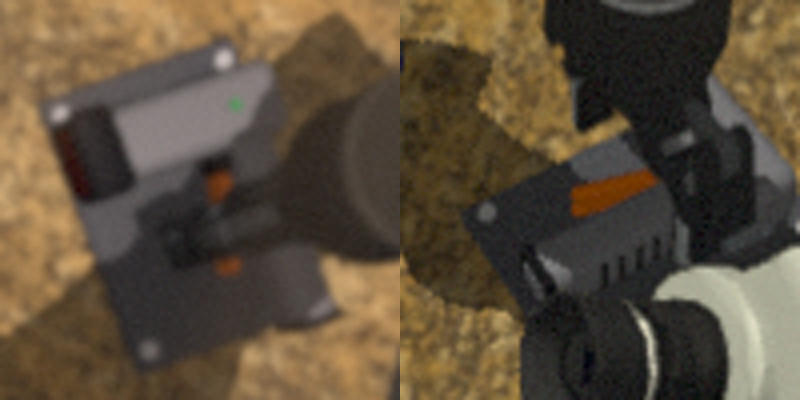

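The straddle looks right: one finger is on the trigger side at (190,240) and the trigger is crossed mid-length. I'll correct y by -4 mm and squeeze.

>>> jog_arm(
  deltas=[
    [0,-0.004,0,0,0,0,0.7],
    [0,0,0,0,0,0,0.6],
    [0,0,0,0,0,0,0.55],
    [0,0,0,0,0,0,0.5],
    [0,0,0,0,0,0,0.4],
    [0,0,0,0,0,0,0.3],
  ],
  newtons=50,
)

```text
t: 4.8
eef_pos: [0.5464, -0.2099, 0.0522]
tool_rot: [0.001, 0.984, 0.178, 0.001]
contact_force: [2.0, -2.8, -0.1]
gripper_width: 0.31
grasp_force: 28.8
```

>>> jog_arm(
  deltas=[
    [0,0,0,0,0,0,0],
    [0,0,0,0,0,0,0],
    [0,0,0,0,0,0,0],
    [0,0,0,0,0,0,0],
    [0,0,0,0,0,0,0],
  ],
)

```text
t: 5.3
eef_pos: [0.5464, -0.2099, 0.0523]
tool_rot: [0.001, 0.984, 0.178, 0.001]
contact_force: [1.3, -3.2, 5.3]
gripper_width: 0.295
grasp_force: 49.2
```

```bash
python3 - <<'E'
from station import bot
from h import *
print(bot.get_obs()['gripper_width'])
a=[]
for n,(x,y) in(('top',(366,165)),('side',(240,260))):
    c=bot.read_camera(n); a.append(cv2.resize(c['img'][y:y+100,x:x+100],None,fx=4,fy=4,interpolation=2))
cv2.imwrite('pics/c3.png',np.hstack(a)[:,:,::-1])
E
```

```text
0.2948495517573764
```

View pics/c3.png

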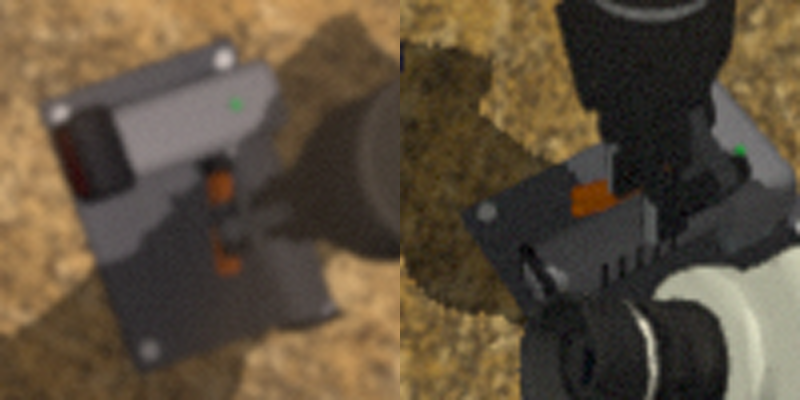

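```bash
python3 - <<'E'
from station import bot
from h import *
print(bot.get_obs()['eef_pos'],bot.get_obs()['contact_force'])
def orange(im,x0,y0):
    h=cv2.cvtColor(im,cv2.COLOR_RGB2HSV); m=cv2.inRange(h,(2,130,60),(14,255,255))[y0:y0+100,x0:x0+100]
    return {int(r+y0):(int(np.flatnonzero(m[r])[0]+x0),int(np.flatnonzero(m[r])[-1]+x0)) for r in range(100) if m[r].any()}
t=bot.read_camera('top');s=bot.read_camera('side')
print('pre',orange(cv2.imread('pics/t1.png')[:,:,::-1].copy(),390,190)); print('now',orange(t['img'],390,190))
print('side pre',orange(cv2.imread('pics/side0.png')[:,:,::-1].copy(),240,280)); print('side now',orange(s['img'],240,280))
cv2.imwrite('pics/c4.png',cv2.resize(s['img'][260:350,250:350],None,fx=7,fy=6,interpolation=2)[:,:,::-1])
E
```

```text
[ 0.54642104 -0.20988838  0.05232069] [ 0.6119346  -4.41896957  5.9937683 ]
pre {207: (420, 422), 208: (419, 423), 209: (418, 423), 210: (417, 423), 211: (418, 423), 212: (418, 424), 213: (418, 424), 214: (418, 424), 215: (418, 424), 216: (418, 424), 217: (418, 424), 218: (418, 424), 219: (418, 425), 220: (418, 425), 221: (419, 425), 222: (419, 425), 223: (419, 425), 224: (419, 425), 225: (419, 425), 226: (419, 425), 227: (419, 425), 228: (420, 425), 229: (420, 425), 230: (420, 425), 231: (420, 425), 232: (420, 425), 233: (422, 424), 261: (411, 411)}
now {208: (419, 422), 209: (418, 423), 210: (418, 423), 211: (418, 423), 212: (418, 423), 213: (418, 423), 214: (418, 423), 215: (419, 421), 226: (420, 421), 227: (420, 421), 228: (420, 422), 229: (420, 425), 230: (420, 425), 231: (420, 425), 232: (420, 425), 233: (421, 424)}
side pre {300: (305, 305), 301: (302, 307), 302: (299, 308), 303: (295, 307), 304: (291, 305), 305: (286, 303), 306: (284, 301), 307: (283, 299), 308: (283, 297), 309: (283, 295), 310: (283, 293), 311: (283, 291), 312: (283, 289), 313: (283, 286)}
side now {305: (289, 291), 306: (283, 291), 307: (283, 291), 308: (283, 292), 309: (287, 296), 310: (283, 294), 311: (283, 292), 312: (283, 291), 313: (283, 287), 314: (284, 284), 317: (253, 253), 324: (254, 254)}
```

View pics/c4.png

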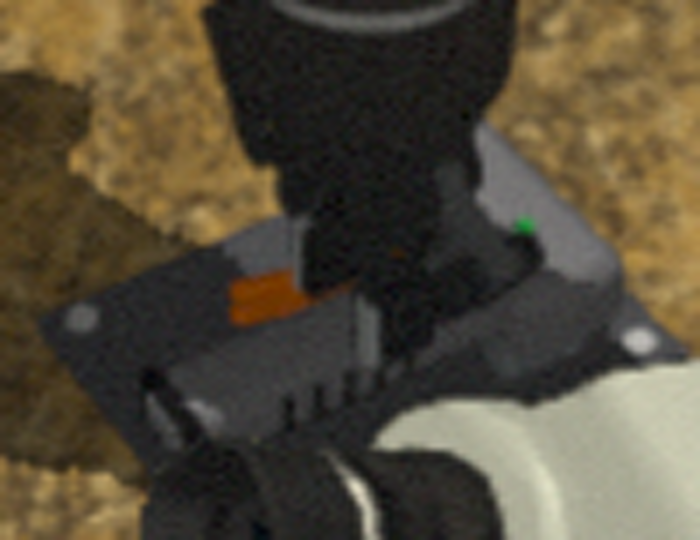

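```bash
python3 - <<'E'
from station import bot
from h import *
np.set_printoptions(suppress=True,precision=1)
s=bot.read_camera('side');t=bot.read_camera('top')
y=.355;U=np.array([np.cos(y),np.sin(y),0]);V=np.array([-U[1],U[0],0]);Z=np.array([0,0,1.])
T=bot.get_obs()['eef_pos']; o=np.array([.5973,-.165,0])
print('TCP scanner frame',(T-o)@U,(T-o)@V)
f=lambda c,P,x0,y0,sx,sy:(proj(c,P)-[x0,y0]+.5)*[sx,sy]
for d,n in((-1,'near'),(1,'far')):
  for w in(.0125,.018):
    for z in (.03,.045,.06):
      P=[T*[1,1,0]+d*w*V+k*.011*U+z*Z for k in(-1,1)]
      print(n,w,z,'side',f(s,P,250,260,7,6).ravel(),'top',f(t,P,366,165,4,4).ravel())
for n,p in dict(gripTopNearEnd=[-.123,-.036,.062],gripTopFarEnd=[-.123,-.008,.062],gripNearBot=[-.123,-.036,.034],trigEndTop=[-.078,.012,.057],trigEndBot=[-.078,.012,.039]).items():
  print(n,f(s,[o+p[0]*U+p[1]*V+p[2]*Z],250,260,7,6))
E
```

```text
TCP scanner frame -0.06329281669974708 -0.024399079399365017
near 0.0125 0.03 side [346.2 410.7 411.2 381.2] top [286.7 225.6 271.9 186.9]
near 0.0125 0.045 side [346.7 383.9 412.5 354.3] top [297.  223.1 282.  183.8]
near 0.0125 0.06 side [347.3 356.6 413.7 326.9] top [307.8 220.6 292.4 180.6]
near 0.018 0.03 side [356.6 423.  421.8 393.2] top [296.2 222.3 281.4 183.6]
near 0.018 0.045 side [357.3 396.2 423.2 366.3] top [306.8 219.8 291.7 180.5]
near 0.018 0.06 side [358.  368.8 424.6 338.9] top [317.7 217.2 302.3 177.2]
far 0.0125 0.03 side [299.5 356.4 363.9 327.8] top [243.1 240.6 228.4 201.8]
far 0.0125 0.045 side [299.6 329.5 364.6 300.9] top [252.8 238.4 237.8 199. ]
far 0.0125 0.06 side [299.7 302.1 365.4 273.4] top [262.8 236.1 247.6 196. ]
far 0.018 0.03 side [289.5 344.7 353.7 316.3] top [233.6 243.9 218.9 205.1]
far 0.018 0.045 side [289.5 317.8 354.3 289.4] top [243.1 241.8 228.1 202.3]
far 0.018 0.06 side [289.4 290.3 355.  261.9] top [252.9 239.5 237.7 199.4]
gripTopNearEnd [[193.9 418.7]]
gripTopFarEnd [[142.6 355.2]]
gripNearBot [[195.8 469.2]]
trigEndTop [[244.7 262. ]]
trigEndBot [[245.3 294.8]]
```

>>> jog_arm(
  deltas=[
    [0,0,0,0,0,0,1],
    [0,0,0,0,0,0,1],
    [0,0,0,0,0,0,1],
    [0,0,0,0,0,0,1],
    [-0.002,0.006,0,0,0,0,1],
    [0,0,0,0,0,0,1],
    [0,0,0,0,0,0,1],
  ],
)

```text
t: 6.3
eef_pos: [0.5438, -0.2022, 0.0516]
tool_rot: [-0.0, 0.984, 0.179, -0.0]
contact_force: [-0.2, -0.1, -0.6]
gripper_width: 1.0
grasp_force: 0.0
```

>>> jog_arm(
  deltas=[
    [0,0,-0.005,0,0,0,1],
    [0,0,-0.005,0,0,0,1],
    [0,0,-0.005,0,0,0,1],
    [0,0,0,0,0,0,1],
  ],
)

```text
t: 6.7
eef_pos: [0.5432, -0.2025, 0.0357]
tool_rot: [-0.0, 0.984, 0.178, -0.001]
contact_force: [0.4, -0.6, -0.2]
gripper_width: 1.001
grasp_force: 0.0
```

```bash
python3 - <<'E'
from station import bot
from h import *
o=bot.get_obs();print(o['eef_pos'],o['contact_force'],o['q'])
a=[]
for n,(x,y) in(('top',(391,190)),('side',(255,265))):
    c=bot.read_camera(n); a.append(cv2.resize(c['img'][y:y+70,x:x+66],None,fx=6,fy=6,interpolation=2))
v=np.hstack(a); v=(255*(v/255.)**.5).astype(np.uint8)
cv2.imwrite('pics/c5.png',v[:,:,::-1])
E
```

```text
[ 0.54321491 -0.20252407  0.03573611] [ 0.38551832 -0.57985609 -0.21009928] [-0.21013821  0.65541666  0.62245437  1.95531805 -0.57309025  0.71431254
 -0.45066749]
```

View pics/c5.png

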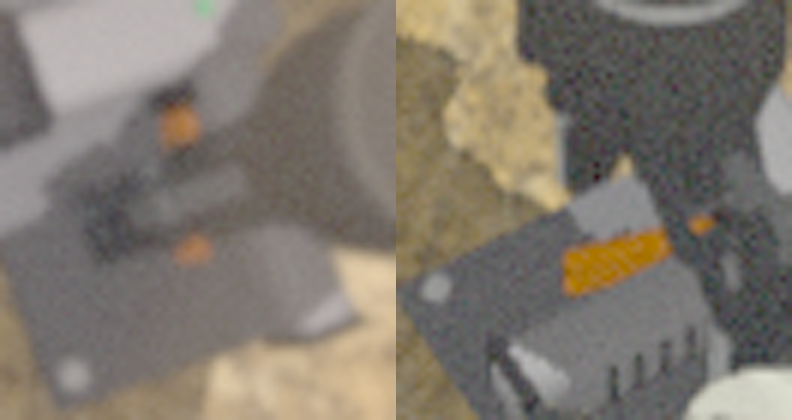

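>>> jog_arm(
  deltas=[
    [0,0,0,0,0,0,0.7],
    [0,0,0,0,0,0,0.6],
    [0,0,0,0,0,0,0.5],
    [0,0,0,0,0,0,0.4],
    [0,0,0,0,0,0,0.3],
    [0,0,0,0,0,0,0.2],
    [0,0,0,0,0,0,0.1],
    [0,0,0,0,0,0,0],
    [0,0,0,0,0,0,0],
    [0,0,0,0,0,0,0],
  ],
)

```text
t: 7.8
eef_pos: [0.5454, -0.2067, 0.0381]
tool_rot: [0.003, 0.984, 0.178, 0.002]
contact_force: [2.4, -9.3, 0.8]
gripper_width: 0.394
grasp_force: 50.7
```

```bash
python3 - <<'E'
from station import bot
from h import *
def orange(im,x0,y0):
    h=cv2.cvtColor(im,cv2.COLOR_RGB2HSV); m=cv2.inRange(h,(2,130,60),(14,255,255))[y0:y0+60,x0:x0+60]
    return {int(r+y0):(int(np.flatnonzero(m[r])[0]+x0),int(np.flatnonzero(m[r])[-1]+x0)) for r in range(60) if m[r].any()}
t=bot.read_camera('top');s=bot.read_camera('side')
print(orange(t['img'],400,190)); print('side',orange(s['img'],270,280))
E
```

```text
{208: (419, 422), 209: (418, 423), 210: (418, 423), 211: (418, 424), 212: (419, 424), 213: (419, 424), 214: (419, 424), 215: (420, 423), 226: (427, 430), 227: (427, 431), 228: (426, 431), 229: (426, 431), 230: (426, 431), 231: (427, 431)}
side {305: (297, 298), 306: (295, 299), 307: (295, 299), 308: (293, 299), 309: (291, 296), 310: (288, 295), 311: (287, 293), 312: (286, 291), 313: (286, 289), 314: (286, 287)}
```

>>> jog_arm(
  deltas=[
    [0,0,0,0,0,0,0],
    [0,0,0,0,0,0,0],
    [0,0,0,0,0,0,0],
    [0,0,0,0,0,0,0],
    [0,0,0,0,0,0,0],
  ],
  newtons=80,
)

```text
t: 8.4
eef_pos: [0.5454, -0.2069, 0.0383]
tool_rot: [0.003, 0.984, 0.178, 0.002]
contact_force: [2.9, -10.1, 1.3]
gripper_width: 0.381
grasp_force: 81.0
```

```bash
python3 - <<'E'
from station import bot
from h import *
t=bot.read_camera('top');s=bot.read_camera('side')
h=cv2.cvtColor(t['img'],cv2.COLOR_RGB2HSV); m=cv2.inRange(h,(2,130,60),(14,255,255))[200:235,410:440]
p=np.argwhere(m)[:,::-1]+[410,200]
o=np.array([.5973,-.165]);y=.355;U=np.array([np.cos(y),np.sin(y)]);V=np.array([-U[1],U[0]])
for q in(p[p[:,1]<216].mean(0),p[p[:,1]>224].mean(0)): print(((ray(c:=t,[q],.057)[0,:2]-o)@np.c_[U,V]).round(4))
a=[]
for c,(x,y) in((t,(391,190)),(s,(255,265))):
    a.append(cv2.resize(c['img'][y:y+70,x:x+66],None,fx=6,fy=6,interpolation=2))
v=np.hstack(a); v=(255*(v/255.)**.5).astype(np.uint8)
cv2.imwrite('pics/c6.png',v[:,:,::-1])
E
```

```text
[-0.0441 -0.0021]
[-0.082  -0.0044]
```

View pics/c6.png

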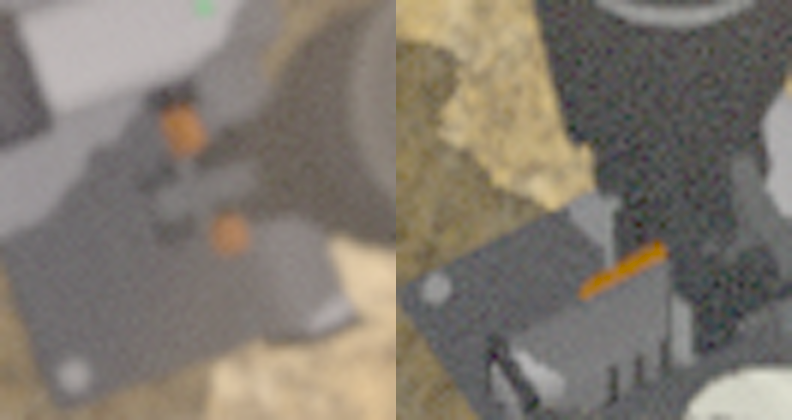

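The trigger lies flush along the grip, from (180,130) to (230,235) in the top crop, and the extra force barely changed the width. It's fully squeezed, so I'll release it and lift.

>>> jog_arm(
  deltas=[
    [0,0,0,0,0,0,1],
    [0,0,0,0,0,0,1],
    [0,0,0,0,0,0,1],
    [0,0,0,0,0,0,1],
    [0,0,0,0,0,0,1],
    [0,0,0.02,0,0,0,1],
    [0,0,0.03,0,0,0,1],
    [0,0,0.03,0,0,0,1],
    [0,0,0.03,0,0,0,1],
    [0,0,0.01,0,0,0,1],
  ],
  newtons=40,
)

```text
t: 9.5
eef_pos: [0.5451, -0.2036, 0.1596]
tool_rot: [0.001, 0.984, 0.178, 0.002]
contact_force: [1.0, 0.3, 0.3]
gripper_width: 0.999
grasp_force: 0.0
```

>>> jog_arm(
  deltas=[
    [-0.005,0.028,0,0,0,-0.02,0.6],
    [-0.005,0.028,0,0,0,-0.02,0.6],
    [-0.005,0.028,0,0,0,-0.02,0.6],
    [-0.005,0.028,0,0,0,-0.02,0.6],
    [-0.005,0.028,0,0,0,-0.02,0.6],
    [-0.005,0.028,0,0,0,-0.02,0.6],
    [-0.005,0.028,0,0,0,-0.02,0.6],
    [-0.005,0.028,0,0,0,-0.02,0.6],
    [-0.005,0.028,0,0,0,-0.02,0.6],
    [-0.002,0.028,0,0,0,-0.02,0.6],
  ],
)

```text
t: 10.5
eef_pos: [0.4957, 0.0783, 0.1561]
tool_rot: [0.0, 0.997, 0.079, -0.001]
contact_force: [1.0, 0.2, 0.6]
gripper_width: 0.6
grasp_force: 0.0
```

>>> jog_arm(
  deltas=[
    [0,0,0,0,0,0,0.6],
    [0,0,0,0,0,0,0.6],
  ],
)

```text
t: 10.7
eef_pos: [0.4964, 0.0776, 0.1562]
tool_rot: [0.0, 0.997, 0.08, -0.0]
contact_force: [0.5, 0.4, -0.3]
gripper_width: 0.602
grasp_force: 0.0
```

```bash
python3 - <<'E'
from station import bot
from h import *
t=bot.read_camera('top'); s=bot.read_camera('side');o=bot.get_obs();print(o['eef_pos'],o['tool_rot'],o['gripper_width'],o['t'])
h=cv2.cvtColor(t['img'],cv2.COLOR_RGB2HSV); m=cv2.inRange(h,(2,130,60),(14,255,255))[200:240,410:440]
p=np.argwhere(m)[:,::-1]+[410,200]; print('trig top px',cv2.minAreaRect(p.astype(np.int32)))
T=o['eef_pos']
print('side proj TCP, z-.022, z-.009, z+0.01',proj(s,[T,T-[0,0,.022],T-[0,0,.009],T+[0,0,.01]]).round(1).tolist())
q=proj(s,[T])[0].astype(int);x0,y0=q-[40,45];print(x0,y0)
v=cv2.resize(s['img'][y0:y0+85,x0:x0+85],None,fx=7,fy=7,interpolation=2); v=(255*(v/255.)**.5).astype(np.uint8)
cv2.imwrite('pics/c7.png',v[:,:,::-1])
E
```

```text
[0.49666736 0.07613238 0.15651857] [ 2.82160607e-04  9.96898813e-01  7.86934487e-02 -1.37408781e-04] 0.6030971294299007 10.8
trig top px ((421.5, 220.0), (26.0, 7.0), 90.0)
side proj TCP, z-.022, z-.009, z+0.01 [[252.7, 187.1], [253.2, 194.6], [252.9, 190.2], [252.4, 183.7]]
212 142
```

View pics/c7.png

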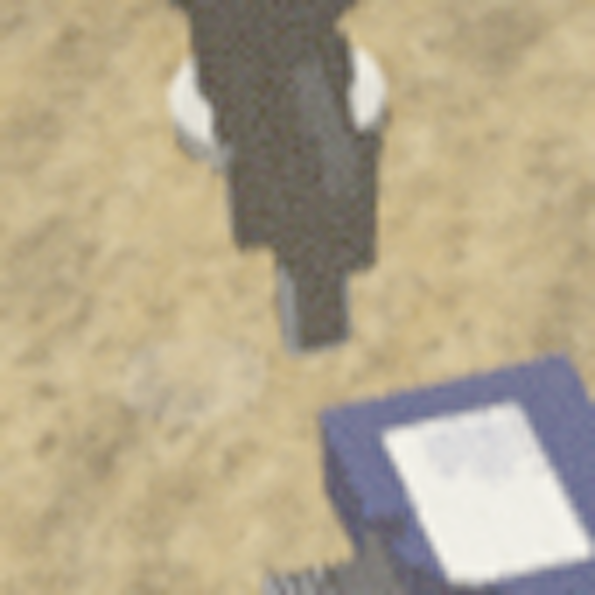

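```bash
python3 - <<'E'
from station import bot
from h import *
from scipy.optimize import brentq
s=bot.read_camera('side');t=bot.read_camera('top');T=bot.get_obs()['eef_pos']
print('tab tip pred',proj(s,[[.4808,.0776,.036]]),'front-left corner',proj(s,[[.5113,.1678,.04]]),'obs 250,225.6 / 258,200.3')
V=np.array([-.157,.988,0])
for w in(.026,.032): print(w,'dz',[round(float(brentq(lambda z:proj(s,[T-w*V+[0,0,z]])[0,1]-192,-.1,.1)),4)])
# top view dark gripper finger extents
x0,y0=(proj(t,[T])[0]-[45,45]).astype(int);print(proj(t,[T]),x0,y0)
v=cv2.resize(t['img'][y0:y0+90,x0:x0+90],None,fx=6,fy=6,interpolation=2); v=(255*(v/255.)**.5).astype(np.uint8)
cv2.imwrite('pics/c8.png',v[:,:,::-1])
E
```

```text
tab tip pred [[248.84806053 226.19257907]] front-left corner [[255.912502   199.74814252]] obs 250,225.6 / 258,200.3
0.026 dz [0.0058]
0.032 dz [0.0104]
[[298.1020828  234.15104682]] 253 189
```

View pics/c8.png

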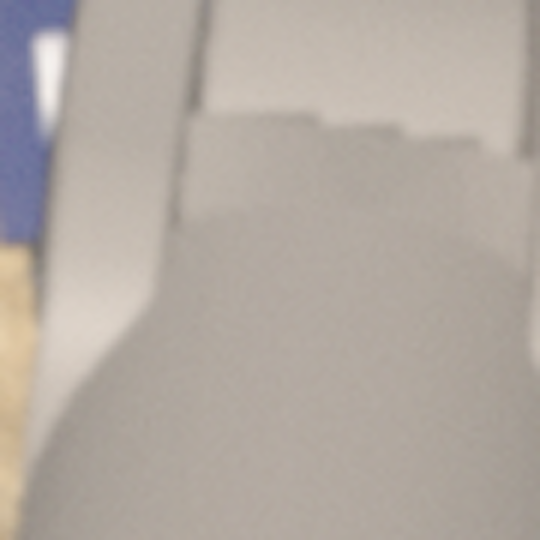

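Ten pictures are used, so I'll work from numbers from here on. The trigger is back to its released pixels, (421.5,220). In the side view the fingertips sit higher than I assumed, so I'll go down carefully and watch the force.

>>> jog_arm(
  deltas=[
    [0.002,0.004,0,0,0,0,0.6],
    [0,0,-0.03,0,0,0,0.6],
    [0,0,-0.03,0,0,0,0.6],
    [0,0,-0.03,0,0,0,0.6],
    [0,0,-0.02,0,0,0,0.6],
    [0,0,-0.01,0,0,0,0.6],
    [0,0,-0.006,0,0,0,0.6],
    [0,0,0,0,0,0,0.6],
  ],
)

```text
t: 11.7
eef_pos: [0.499, 0.0811, 0.0307]
tool_rot: [0.0, 0.997, 0.079, -0.0]
contact_force: [0.7, 0.2, 0.3]
gripper_width: 0.603
grasp_force: 0.0
```

```bash
python3 - <<'E'
from station import bot
from h import *
s=bot.read_camera('side');t=bot.read_camera('top');o=bot.get_obs();T=o['eef_pos'];print(T,o['contact_force'])
V=np.array([-.157,.988,0])
for w in(-.03,.03): print(w,[proj(s,[T+w*V+[0,0,z]])[0].round(1).tolist() for z in(-.02,-.01,0,.01)])
x,y=[int(v) for v in proj(s,[T-.03*V])[0]]
g=cv2.cvtColor(s['img'],cv2.COLOR_RGB2GRAY)
print(x-14,y-14);print(g[y-14:y+16,x-14:x+16:2])
E
```

```text
[0.49954502 0.08136196 0.0314453 ] [-1.00405265 -0.83361396 -0.28786095]
-0.03 [[260.4, 239.4], [260.2, 236.5], [260.1, 233.5], [259.9, 230.5]]
0.03 [[253.2, 223.5], [253.0, 220.6], [252.8, 217.7], [252.6, 214.7]]
246 219
[[142 148 137 128  93  40  39  38  38  39  36  38  38  54 222]
 [149 144 136 130 116  36  36  37  40  38  38  36  38  35 169]
 [145 141 131 136 130  44  38  38  40  38  36  37  38  39  76]
 [142 136 117 138 138  72  36  37  42  41  40  43  40  38  45]
 [139 142  99 112 105  82  38  38  35  46  61  43  37  37  41]
 [141 150 100 102  48  88  38  38  36  59  63  54  41  36  42]
 [135 145 112  86  41  76  35  33  29  56  62  58  40  35  41]
 [138 134 110  55  45  79  45  34  39  60  63  65  42  44  41]
 [137 124 101  48  51  75  44  33  28  63  59  66  36  36  39]
 [132 120  86  55  63  79  45  37  30  62  66  62  36  41  34]
 [111 117  92  57  61  81  53  38  34  55  73  46  40  35  40]
 [107 120  99  63  62  79  51  34  45  66  66  36  36  38  43]
 [120 123 113  95 100  75  62  54  66  67  71  31  37  35  42]
 [110 115 115 119 124  76  67  67  72  66  61  43  40  31  
[... 312 characters left out ...]
9  38]
 [118 122 133 119  75  78  74  73  70  70  72  68  65  36  31]
 [110 126 138 111  63  81  74  71  68  69  74  75  75  35  35]
 [ 86 111 111  92  63  73  74  67  64  68  75  71  67  41  31]
 [ 71  69  73  70  63  72  75  68  65  68  68  70  69  46  32]
 [ 74  66  65  59  58  70  72  70  65  64  65  66  69  61  31]
 [ 70  68  62  56  66  70  66  60  66  59  69  64  69  72  34]
 [ 69  64  60  52  66  65  59  60  69  68  63  71  70  76  37]
 [ 71  63  56  56  63  64  67  62  64  66  62  68  69  73  49]
 [ 67  57  53  60  66  71  67  69  61  65  66  63  73  72  63]
 [ 68  60  55  60  61  67  66  70  69  71  64  62  68  69  72]
 [ 62  64  56  57  64  71  63  69  74  65  65  60  56  69  72]]
```

>>> jog_arm(
  deltas=[
    [0,-0.001,-0.004,0,0,0,0.6],
    [0,0,-0.004,0,0,0,0.6],
    [0,0,-0.004,0,0,0,0.6],
    [0,0,0,0,0,0,0.6],
  ],
)

```text
t: 12.2
eef_pos: [0.4985, 0.0803, 0.0183]
tool_rot: [0.0, 0.997, 0.079, -0.0]
contact_force: [-0.1, 0.6, -0.3]
gripper_width: 0.598
grasp_force: 0.0
```

>>> jog_arm(
  deltas=[
    [0,0,-0.003,0,0,0,0.6],
    [0,0,-0.003,0,0,0,0.6],
    [0,0,0,0,0,0,0.6],
  ],
)

```text
t: 12.5
eef_pos: [0.4986, 0.0802, 0.0123]
tool_rot: [0.0, 0.997, 0.079, -0.0]
contact_force: [-0.5, -0.4, 0.0]
gripper_width: 0.598
grasp_force: 0.0
```

>>> jog_arm(
  deltas=[
    [0,0,0,0,0,0,0.5],
    [0,0,0,0,0,0,0.4],
    [0,0,0,0,0,0,0.3],
    [0,0,0,0,0,0,0.2],
    [0,0,0,0,0,0,0.1],
    [0,0,0,0,0,0,0],
    [0,0,0,0,0,0,0],
    [0,0,0,0,0,0,0],
  ],
  newtons=40,
)

```text
t: 13.3
eef_pos: [0.499, 0.0799, 0.0129]
tool_rot: [0.0, 0.997, 0.079, 0.0]
contact_force: [-1.4, -1.9, 6.7]
gripper_width: 0.222
grasp_force: 39.4
```

>>> jog_arm(
  deltas=[
    [0.0005,0.0001,0.0067,0,0,0,0],
    [0.001,0.0001,0.0067,0,0,0,0],
    [0.0013,0.0002,0.0066,0,0,0,0],
    [0.0016,0.0003,0.0066,0,0,0,0],
    [0.002,0.0003,0.0064,0,0,0,0],
    [0.0023,0.0004,0.0064,0,0,0,0],
    [0.0026,0.0004,0.0062,0,0,0,0],
    [0.0029,0.0005,0.0061,0,0,0,0],
    [0.0033,0.0005,0.0059,0,0,0,0],
    [0.0035,0.0006,0.0058,0,0,0,0],
  ],
)

```text
t: 14.3
eef_pos: [0.5207, 0.0835, 0.0767]
tool_rot: [0.0, 0.997, 0.079, 0.001]
contact_force: [6.7, -2.2, -8.9]
gripper_width: 0.217
grasp_force: 39.3
```

>>> jog_arm(
  deltas=[
    [0,0,0,0,0,0,0],
    [0,0,0,0,0,0,0],
  ],
)

```text
t: 14.5
eef_pos: [0.5207, 0.0835, 0.0767]
tool_rot: [0.0, 0.997, 0.079, 0.001]
contact_force: [5.5, -2.4, -4.9]
gripper_width: 0.22
grasp_force: 39.6
```

```bash
cat > lid.py <<'E'
from station import bot
from h import *
# lid angle from the white label in side + top views: triangulate label corners, compare plane tilt
def corners(c,box):
    x0,y0,x1,y1=box
    h=cv2.cvtColor(c['img'],cv2.COLOR_RGB2HSV); m=np.zeros(h.shape[:2],np.uint8)
    m[y0:y1,x0:x1]=cv2.inRange(h,(0,0,150),(180,45,255))[y0:y1,x0:x1]
    k=max(cv2.findContours(m,0,2)[0],key=cv2.contourArea); print('area',cv2.contourArea(k)); return cv2.boxPoints(cv2.minAreaRect(k)),k
for n,b in(('top',(236,150,346,240)),('side',(240,150,330,250))):
    c=bot.read_camera(n); cv2.imwrite(f'pics/l_{n}.png',c['img'][:,:,::-1])
    r,k=corners(c,b); print(n,r.round(1).tolist(),cv2.approxPolyDP(k,4,True).reshape(-1,2).tolist())
o=bot.get_obs();print(o['eef_pos'],o['contact_force'],o['torque'],o['gripper_width'],o['t'])
E
python3 lid.py
```

```text
area 58.5
top [[248.5, 217.5], [260.5, 205.5], [266.5, 211.5], [254.5, 223.5]] [[263, 208], [264, 212], [257, 209], [254, 223], [266, 211]]
area 233.5
side [[274.3999938964844, 194.6999969482422], [285.0, 188.39999389648438], [300.29998779296875, 213.8000030517578], [289.70001220703125, 220.1999969482422]] [[279, 192], [280, 204], [300, 214], [289, 195]]
[0.52070778 0.08348204 0.07663563] [ 4.73890579 -2.76811362 -4.69860277] [-0.5996921  -0.95194649  0.02011034] 0.22050437183565835 14.6
```

>>> jog_arm(
  deltas=[
    [0.0038,0.0006,0.0055,0,0,0,0],
    [0.0042,0.0007,0.0054,0,0,0,0],
    [0.0044,0.0007,0.0051,0,0,0,0],
    [0.0047,0.0007,0.0049,0,0,0,0],
    [0.0049,0.0008,0.0046,0,0,0,0],
    [0.0051,0.0008,0.0044,0,0,0,0],
    [0.0053,0.0008,0.0041,0,0,0,0],
    [0.0055,0.0009,0.0038,0,0,0,0],
    [0.0057,0.0009,0.0035,0,0,0,0],
    [0.0059,0.0009,0.0032,0,0,0,0],
  ],
)

```text
t: 15.6
eef_pos: [0.569, 0.0913, 0.1206]
tool_rot: [0.0, 0.997, 0.079, -0.001]
contact_force: [1.7, -4.8, -8.4]
gripper_width: 0.222
grasp_force: 39.3
```

>>> jog_arm(
  deltas=[
    [0,0,0,0,0,0,0],
    [0,0,0,0,0,0,0],
  ],
)

```text
t: 15.8
eef_pos: [0.5694, 0.0913, 0.1207]
tool_rot: [-0.0, 0.997, 0.079, 0.0]
contact_force: [1.5, -3.1, -4.5]
gripper_width: 0.217
grasp_force: 39.5
```

```bash
python3 - <<'E'
from station import bot
from h import *
o=bot.get_obs();print(o['eef_pos'],o['contact_force'],o['gripper_width'],o['t'])
H=np.array([.6255,.1005,.024]);ya=.1575;U=np.array([np.cos(ya),np.sin(ya),0]);V=np.array([-U[1],U[0],0])
# predicted lid corners per angle: left front top/bottom, side and top views
f=lambda th,a,b,y:H-U*(a*np.cos(th)-b*np.sin(th))+V*y+np.array([0,0,a*np.sin(th)+b*np.cos(th)])
for n in('side','top'):
    c=bot.read_camera(n); h=cv2.cvtColor(c['img'],cv2.COLOR_RGB2HSV)
    m=cv2.inRange(h,(108,90,15),(130,255,255)); R0=(240,130,345,260) if n=='side' else (225,130,350,260)
    s=np.zeros_like(m);s[R0[1]:R0[3],R0[0]:R0[2]]=m[R0[1]:R0[3],R0[0]:R0[2]]
    k=np.vstack([k for k in cv2.findContours(s,0,2)[0] if cv2.contourArea(k)>15]).reshape(-1,2)
    for nm,d in dict(L=(-1,0),R=(1,0),Up=(0,-1),Dn=(0,1),UL=(-1,-1),UR=(1,-1)).items(): print(n,nm,k[np.argmax(k@np.array(d))],end=' ')
    print()
    for deg in(0,54,57,60,63,66):
        t=np.radians(deg); print(deg,'LFtop',proj(c,[f(t,99,16,86)*0+f(t,.099,.016,.086)])[0].round(1),'LFbot',proj(c,[f(t,.099,0,.086)])[0].round(1),'RFtop',proj(c,[f(t,.099,.016,-.086)])[0].round(1),'RFbot',proj(c,[f(t,.099,0,-.086)])[0].round(1))
E
```

```text
[0.56940684 0.09134417 0.12071474] [ 1.48077995 -3.06668173 -4.53792425] 0.21660810641930334 15.8
side L [278 251] side R [300 246] side Up [297 245] side Dn [280 254] side UL [278 250] side UR [300 245] 
0 LFtop [256.9 199.1] LFbot [257.2 203.8] RFtop [279. 244.] RFbot [279.1 248.8]
54 LFtop [276.  171.9] LFbot [271.2 175.9] RFtop [300.9 215.2] RFbot [295.5 219.6]
57 LFtop [277.8 170.7] LFbot [272.8 174.7] RFtop [302.9 214. ] RFbot [297.3 218.2]
60 LFtop [279.6 169.7] LFbot [274.4 173.4] RFtop [305.  212.8] RFbot [299.2 216.9]
63 LFtop [281.4 168.7] LFbot [276.1 172.2] RFtop [307.  211.7] RFbot [301.1 215.6]
66 LFtop [283.3 167.8] LFbot [277.9 171.1] RFtop [309.1 210.7] RFbot [303.  214.4]Traceback (most recent call last):
  File "<stdin>", line 11, in <module>
    return _nx.concatenate(arrs, 0, dtype=dtype, casting=casting)
           ~~~~~~~~~~~~~~~^^^^^^^^^^^^^^^^^^^^^^^^^^^^^^^^^^^^^^^
ValueError: need at least one array to concatenate
```

```bash
python3 - <<'E'
from station import bot
from h import *
c=bot.read_camera('side'); im=cv2.GaussianBlur(c['img'],(3,3),0).astype(int)
m=((im[:,:,2]-im[:,:,0])>14).astype(np.uint8)
for r in range(164,258,2): print(r,''.join('#' if v else '.' for v in m[r,255:345]))
E
```

```text
164 ..........................................................................................
166 ..........................................................................................
168 ..........................................................................................
170 ..........................................................................................
172 ..........................................................................................
174 ..........................................................................................
176 .....................#....................................................................
178 ..........................................................................................
180 ..........................................................................................
182 ..........................................................................................
184 ..........................................................................................
186 ...................................................
[... 2664 characters left out ...]
...................................
244 ..........................................................................................
246 ............................................##.######.....................................
248 ..................................##########.#............................................
250 ..........................#########.#..#..................................................
252 .........................########.........................................................
254 ..........................................................................................
256 ..........................................................................................
```

```bash
python3 - <<'E'
from station import bot
from h import *
c=bot.read_camera('side'); im=cv2.GaussianBlur(c['img'],(3,3),0); g=cv2.cvtColor(im,cv2.COLOR_RGB2GRAY)
ch=' .:-=+*#%@'
for r in range(160,256,2): print(r,''.join(ch[min(9,v//14)] for v in g[r,245:345]))
print(im[200:250:6,305].tolist(),im[228,285:330:5].tolist())
E
```

```text
160 @@@@@@@@@@@@@@@@@@@%**#%@@@#=-::::::::::::-------+@@@@@@@@@@%#****##%%%%#%%%%%##%%%%%%%@@%%%%%%@@@%%
162 @@@@@@@@@@@@@@@@%#****%@@@@@+-::::::::::::--=---=#@@@@@@@@@@@@@@@@@@@@%%%%#####%%%%%%%%%%@%%#%%%%%@@
164 %%@@@@@@@@%%%##****#%%%@@@@@*-:::::::::::::--=--=#@@@@@@@@@@@@@@@@@@@@@@@%%###%%%%%%%%%%%@%%#####%@@
166 ##*####*##*****##%@@@@@@@@@@#*=-:::::::::::-----=*%@@@@@@@@@%%%%@@@@@%%%%%###%%%%%@@@@@@@%%###%%%@@@
168 @%%%%%%%%%%%%%%@@@@@@@@@@@%%%%*=-::---::::------=++++*%%@%%%%%%@@@@@@%%%%%####%%##%@@@@@@@%###%%%@@@
170 @@@@@@@@@@@@@@@@%%%@@@@@@@%@@@#=-:::::::--::----=----=*#%%%%%%%%%%@@@@@@@%%%%%%%%%%@@@@@@@%#**##%%@@
172 @@@@@@@@@@@%%@@@%@@@@@@@@@@@@@%+----::::--:::---=----=*%%%%%%%%%%%@@@@@@@@@@@@%%%%@@@@@@@%%#**##%%%@
174 @@@@@@@@@@@%%@@@@@@@@@%%@@@@@#+===--::::::::::-------+%%%%%%@@@%%%@@@@%%@@@%%%%@@@@%%%%%%%#%%%###%%%
176 @@@@@@@@@@@@@@@@@@@@@%@@@@@@@#+==--:::::::::::---::-+#@@@@@@@@%##%%@@@@@@@@@@@%@@@@@@%%%####%%%%#%%%
178 @@@@@@@@@@@@@@@@@@@@@@@@@@@@@@#*=-::::::::::::::::-=#@@@@@@%%%%##%%%@@@@@@@@@@%%@@@@@@@%%%%%%%%#**#%
180 @@@@@@@@@%%%%@@@@@@@@@@@@@@@@@@%*=--:-::::::::
[... 3502 characters left out ...]
====---=*##%%%%%#
248 ====---=========++==========+==-::=+++=-:::::::::::::::::::::----==++=======++=====-------=#%%%%####
250 +===---====================+++=-:::::::::::::::::::::-----===+++++++=====+++======--------=*##%%####
252 ================================-::::::::::::::----=======+++++++===++++++++=======-------=**####*##
254 ===---============++++===========-::::::----=========+===+++++======+++++++++==----------==+******##
[[159, 135, 83], [90, 79, 68], [43, 39, 43], [36, 35, 47], [97, 95, 87], [99, 95, 85], [81, 61, 35], [53, 42, 41], [41, 37, 45]] [[156, 111, 59], [79, 57, 32], [79, 59, 32], [79, 58, 32], [101, 97, 87], [69, 67, 61], [67, 65, 65], [149, 125, 77], [156, 128, 77]]
```

```bash
python3 -c "
from station import bot
print(bot.hand_in())"
```

```text
the job is handed in; nothing more can be done
None
```

The scanner trigger was squeezed to its stop and sprang back. The slide box lid is being held open by its tab at about 60° (roughly ±2°, from the arm's travel and the side view), and the job is handed in; my first squeeze slipped over the trigger without moving it, and I did not re-check the loose items, though no move went near them.

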